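# Shoot the lid bolt of a transport case past its spring safety catch

### The job

Lock the lid of the blue transport case: press the red safety catch bar down with one fingertip and, keeping it held down all the way, push the bolt by its black upright tab with the other finger until the bolt is fully home in its keeper. Then take the hand away so that the catch springs up again and locks the bolt. Nothing is to be lifted, and the loose parts beside the case are not to be touched.

Things in the scene. Friction and masses are not known exactly. Their poses are not given: they have to be found in the camera images.
- lock_case: Blue steel transport case, fixed to the bench, 100 (its x) x 220 (its y) x 50 mm high; origin at the centre of its underside, z up. On its top: the red catch bar along the -x edge and the bolt on the +x side, both running along the case's y. The bolt slides toward the case's +y end, into the keeper (a steel bracket up to 74 mm above the bench). The bolt's bar and its guide brackets reach up to 70 mm above the bench.
- catch_top (a point): Centre of the top face of the red catch bar, moves with it; axes as the case's. The bar is 28 mm wide (x) and 130 mm long (y), so a fingertip can slide along it while holding it down; its top is 86 mm above the bench when up and 78 mm when fully down. The bar only moves straight down. It lies 57 mm (x) from the middle of the bolt's tab. Its dark tongue blocks two lugs on the bolt: the first before the bolt can leave, the second on the way.
- tab_face (a point): Centre of the -y face of the black push tab on the bolt, the face to push toward the case's +y; moves with the bolt; axes as the case's. The tab is 40 mm wide (x), 6 mm thick (y); it stands from 71 to 108 mm above the bench (this point is at 93 mm), so that a finger whose tip is level with the pressed catch bar overlaps it by 30 mm. Behind it (-y) there is free room for the finger above 70 mm.
- catch (a joint): Travel of the catch bar downward in m: 0 up (locking), 0.008 fully down. A spring pushes it up with about 3 N at the top and 6 N fully down. The bolt is free only while this is above 0.0055.
- bolt (a joint): Travel of the bolt in m: 0 to 0.004 at the start (withdrawn), 0.052 fully home at its stop. Friction about 2 N, no spring. The catch can spring up behind the bolt's last lug only above 0.048; let go earlier it springs up between the lugs and jams the bolt half-way.
- bushing: Loose small brass-coloured bushing, 26 mm wide, 22 mm high, standing at the +y (keeper) end of the case; origin at the centre of its underside. To be left alone.
- brass_part: Loose stepped brass-coloured turned part, 36 mm wide, 26 mm high, standing at the +y end of the case; origin at the centre of its underside. To be left alone.
- hex_bolt: Loose steel hexagon-head screw, 21 x 53 x 19 mm, lying at the -y end of the case; origin at its underside. To be left alone.

How it is judged:
By the outcome, as a careful person would: the job done as asked, in the order asked, and still so for the second after the job is handed in, with the robot touching nothing.
It also fails if it takes over 40 s, if anything falls off the work surface, if the arm or the gripper's body presses on something with over 40 N, if the wrist force passes 120 N, or if a joint passes its speed limit or range.

### The arm

A 7-joint arm with a two-finger parallel gripper is mounted at the origin on a cart in front of the work surface, level with it; the furniture and walls round the work are solid. World frame = base frame: x ahead of the robot, y to its left, z up, the work surface at z = 0. Lengths are in m, angles in rad, forces in N, time in s.
With the tool pointing down it reaches from about 0.425 to 0.825 m from the base axis. Payload 3.6 kg.
Tool frame: the origin (TCP) lies midway between the tips of the shut fingers; the grasp point (between the pads) lies 19 mm behind it; z points along the fingers, y is the line along which they close (so a half turn about z gives the same grasp; the last joint's range is limited). The gripper opens to 85 mm and grips with 20 to 120 N. Pads are 22 mm wide; open, the fingers measure 114 mm over their backs; the gripper's body (76 mm by 85 mm) begins 54 mm behind the grasp point. The pads swing forward as they close: fully open they stand 13 mm farther back than shut.
Start: joints at [-1.149, 0.615, -0.013, 1.423, 0.008, 1.103, -0.04], TCP at [0.282, 0.586, 0.209] pointing down, gripper open.
Joint ranges: [-3.12, 3.12], [-0.3, 2.06], [-1.34, 1.32], [0.26, 2.42], [-1.36, 4.5], [0.01, 1.98], [-2.84, 2.84]. Speed limits (rad/s): [2.79, 2.79, 3.14, 3.14, 3.14, 3.14, 3.14].

### API

Orientations are given as a rotation vector (axis times angle).
In Python, from workcell import manip gives the robot as it stands.
- The arm moves only by the tool arm_command, never from a script. Its arguments are lists of equal length, an entry for each row: "linear": the shift along the world's x, y, z as a fraction of full scale, a list of three; "turn": the turn about the world's z as a fraction of full scale; "jaw": the opening, from -1 (shut) to 1 (fully open), so that 0 is half open. A call has 1 to 5 rows; each row is the pose to reach, as a shift and turn from the pose commanded when the call began, turning the shorter way round; what a row does not reach only later rows make up. Full scale, the value 1, is 250 mm for a shift and 180 degrees for a turn. A row lasts 1/8 s, in which the tool goes at most 62.5 mm and 10.7 degrees, less where a joint would pass 70% of its speed; a pose out of reach is approached as far as the arm can. A call with a number of a shift or a turn outside -1 to 1 is refused whole. A call with a gripper value outside its range is refused whole. The fingers move at their own pace and stop on an object; "force" is the grip in N (left out, the last holds). Time passes only in rows, so rows that repeat a pose let the fingers close. It gives the time, the measured TCP pose, the force, the opening and the grip force at its end, in the units of the state.
- manip.get_obs(): the state, without advancing time (a new reading comes with each control period).
- manip.snapshot(name): name is "scene" or "top"; returns a dict with "frame" (384x512x3 uint8, red, green, blue), "fov_y" (degrees; the focal length in pixels is half the picture's height over the tangent of half this angle, whatever the lens; pixels are square), "cx", "cy" (the principal point, pixels), "rvec" (rotation vector, rad) and "tvec" (3), from world to camera coordinates, as OpenCV has them. Camera axes: x right, y down, z forward; pixel columns grow to the right and rows downward; lengths in m; the calibration is good to about 2 mm. A picture is of the moment at which its call begins. There is no depth.
- manip.finish_job(): hands the job in; it is judged then, once.
The state is a dict: "t": time; "joint_pos": joint angles; "qd": joint speeds; "effort": joint torques, N m; "eef_pos": TCP position; "tcp_rot": TCP orientation; "ft_force": force on the tool from outside, world axes, zero at the start; "torque": the same for the moment, N m; "grip_width": opening from 0.0 (shut) to 1.0 (fully open); "grip_force": force on a finger pad.
Only numpy, scipy, OpenCV 4.12 (cv2) and the standard library are available. Lean on these libraries where they do the work, as an engineer would, in place of code of your own. Each camera call takes 0.05 s, during which the arm holds its last target. There are 200 camera calls.

## Working session

There is one attempt and no reset: what is moved stays moved. The work goes in short steps, Python scripts to look and compute and a tool call to move; the robot and the scene stay as the last step left them, time stands still between calls to the robot, and variables do not carry over. Pictures are saved under pics/ and viewed, at most 10 in all, crops included, and the job is handed in when it is done.

Besides the shell and the picture viewer there is one more tool, called after "Request:" by a JSON object that holds its "op" and its "data". arm_command: Moves the arm, as the interface text tells. Shift numbers are shares of 250 mm and turn numbers shares of 180 degrees, none past 1 either way. Its arguments: {"type":"object","properties":{"linear":{"type":"array","items":{"type":"array","items":{"type":"number","minimum":-1,"maximum":1}}},"turn":{"type":"array","items":{"type":"number","minimum":-1,"maximum":1}},"jaw":{"type":"array","items":{"type":"number"}},"force":{"type":"number"}},"required":["linear","turn","jaw"]}

```bash
mkdir -p pics; cat > h.py <<'E'
import numpy as np,cv2
from workcell import manip
def snap(n,f=None):
    s=manip.snapshot(n)
    if f: cv2.imwrite('pics/'+f,s['frame'][:,:,::-1])
    return s
def ray(s,u,v,z):
    h=s['frame'].shape[0];f=h/2/np.tan(np.radians(s['fov_y'])/2)
    R=cv2.Rodrigues(np.array(s['rvec'],float))[0];t=np.array(s['tvec'],float)
    d=R.T@np.array([(u-s['cx'])/f,(v-s['cy'])/f,1]);c=-R.T@t
    return c+d*(z-c[2])/d[2]
E
python3 - <<'E'
from h import *
import pickle
a=snap('scene','s1.png');b=snap('top','t1.png')
pickle.dump((a,b),open('v1.pkl','wb'))
for s in(a,b):print({k:s[k] for k in s if k!='frame'})
print(manip.get_obs())
E
```

```text
{'fov_y': 46.60785099647521, 'cx': 263.93270479872893, 'cy': 195.80053030823132, 'rvec': array([ 1.15431461, -2.04697651,  1.1808218 ]), 'tvec': array([0.45737501, 0.17848341, 0.79936719])}
{'fov_y': 52.73437588996058, 'cx': 254.07281341956926, 'cy': 186.28469863579747, 'rvec': array([ 2.15686058, -2.15404037,  0.20894372]), 'tvec': array([0.27641402, 0.46232814, 0.87967401])}
{'t': 0.1, 'joint_pos': array([-1.14846612,  0.61582576, -0.01261211,  1.42472575,  0.00811945,
        1.10340786, -0.04039797]), 'qd': array([-0.00021201, -0.00261782,  0.00163357, -0.00371409, -0.00133754,
        0.00029902, -0.00012747]), 'effort': array([ 5.81076365e-04, -4.70382357e+01,  2.60265861e-01, -1.71572453e+01,
        1.01117717e-02,  5.81952132e-03, -1.53144987e-05]), 'eef_pos': array([0.28172211, 0.58496231, 0.20845622]), 'tcp_rot': array([-0.69890229, -3.06238276,  0.00356274]), 'ft_force': array([-0.39199902, -0.32985273, -1.25808103]), 'torque': array([-0.0118479 ,  0.02900203, -0.02276553]), 'grip_force': 0.0, 'grip_width': 1.0015152332771058}
```

View pics/s1.png

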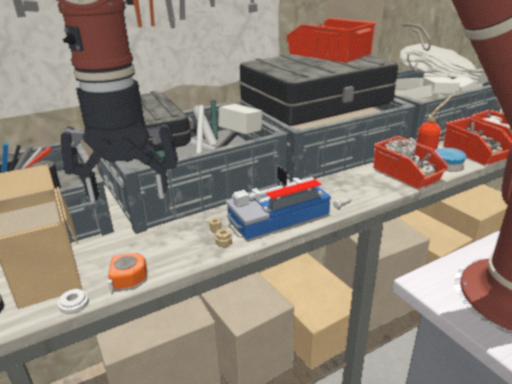

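View pics/t1.png

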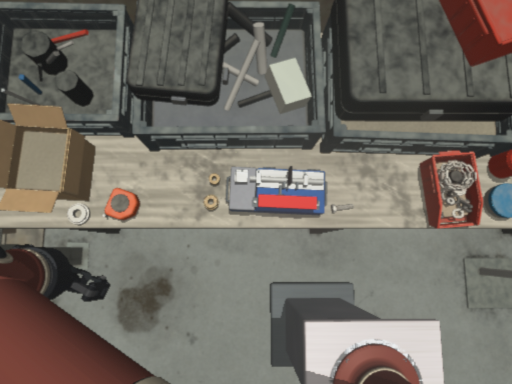

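The scene view shows the blue case at about (280,205) with the keeper end to the left. The top view shows the case at (277,190), the red bar at (287,201), the black tab at (290,172), the loose brass parts at (212,180)/(210,202) and the screw at (342,208).

```bash
python3 - <<'E'
from h import *
import pickle
a,b=pickle.load(open('v1.pkl','rb'))
c=np.vstack([cv2.resize(s['frame'][y:y+70,x:x+140],None,fx=4.2,fy=4.2,interpolation=cv2.INTER_CUBIC) for s,x,y in((a,210,165),(b,200,155))])
cv2.imwrite('pics/c1.png',c[:,:,::-1])
for s,(x,y,X,Y) in((a,(225,165,335,240)),(b,(225,160,335,220))):
    f=s['frame'].astype(int);r,g,bl=f[...,0],f[...,1],f[...,2]
    m=((r>150)&(g<70)&(bl<80)).astype(np.uint8);k=np.zeros_like(m);k[y:Y,x:X]=1;m*=k
    rr=cv2.minAreaRect(cv2.findNonZero(m));print(rr,m.sum())
    bx=cv2.boxPoints(rr);P=np.array([ray(s,u,v,.086) for u,v in bx]);print(P.round(4),P.mean(0).round(4))
    d=[P[1]-P[0],P[2]-P[1]];print([(np.linalg.norm(q).round(4),np.degrees(np.arctan2(q[1],q[0])).round(2)) for q in d])
E
```

```text
((293.1425476074219, 189.0067901611328), (6.888970851898193, 51.11075210571289), 74.2913589477539) 320
[[0.4298 0.2661 0.086 ]
 [0.4256 0.1376 0.086 ]
 [0.3978 0.1532 0.086 ]
 [0.4032 0.2775 0.086 ]] [0.4141 0.2086 0.086 ]
[(np.float64(0.1285), np.float64(-91.87)), (np.float64(0.0319), np.float64(150.77))]
((281.4958801269531, 207.09071350097656), (45.04439926147461, 0.3178536295890808), 2.602562189102173) 18
[[0.4091 0.2683 0.086 ]
 [0.4098 0.2682 0.086 ]
 [0.4055 0.1691 0.086 ]
 [0.4048 0.1691 0.086 ]] [0.4073 0.2187 0.086 ]
[(np.float64(0.0007), np.float64(-2.79)), (np.float64(0.0992), np.float64(-92.48))]
```

View pics/c1.png

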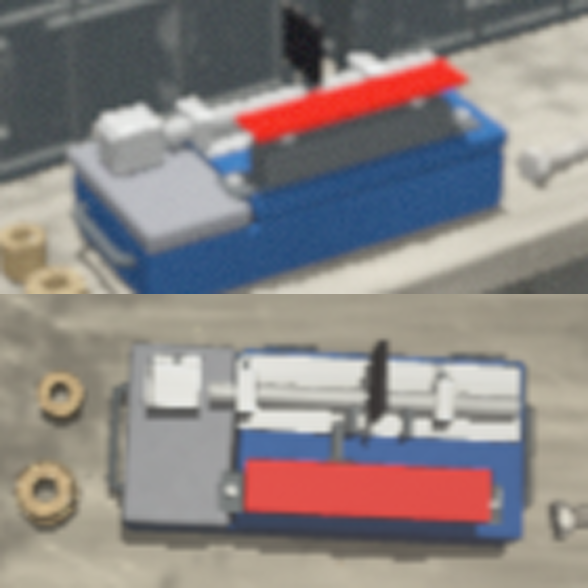

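The crop shows the red bar, the black upright tab about mid-length on the bolt rod, and the keeper block on the left (+y). The tab is at crop (377,380), which is about pixel (290,175) in the top view.

```bash
cat >> h.py <<'E'
def bar(s,z=.086):
    f=s['frame'].astype(int);r,g,bl=f[...,0],f[...,1],f[...,2]
    m=((r>150)&(g<110)&(bl<110)&(r-g>90)).astype(np.uint8);k=np.zeros_like(m);k[160:220,225:335]=1;m*=k
    rr=cv2.minAreaRect(cv2.findNonZero(m));bx=cv2.boxPoints(rr);P=np.array([ray(s,u,v,z) for u,v in bx])
    L=P[1]-P[0];W=P[2]-P[1]
    return m.sum(),P.mean(0),L,W
E
python3 - <<'E'
from h import *
import pickle
a,b=pickle.load(open('v1.pkl','rb'))
n,c,L,W=bar(b);print(n,c.round(4),[(np.linalg.norm(q).round(4),np.degrees(np.arctan2(q[1],q[0])).round(2)) for q in(L,W)])
g=b['frame'].max(2);print(g[162:188,283:298])
for p in((290,165.5),(290,174.5)):print(ray(b,*p,.108).round(4),ray(b,*p,.071).round(4))
print('cam',ray(b,0,0,.1)*0, -cv2.Rodrigues(b['rvec'])[0].T@b['tvec'])
E
```

```text
705 [0.4199 0.2061 0.086 ] [(np.float64(0.0268), np.float64(-2.76)), (np.float64(0.1291), np.float64(-92.43))]
[[167 167 167 166 166 165 165 164 164 163 163 161 161 160 160]
 [169 169 169 168 167 166 166 166 165 165 164 162 161 161 160]
 [170 169 169 168 168 167 166 165 164 164 165 164 164 164 164]
 [166 165 166 166 166 165 160 152 149 155 163 164 163 164 164]
 [160 161 161 161 161 156 134  97  91 128 158 162 163 163 163]
 [155 156 157 157 155 140 103  68  72 120 156 160 161 161 162]
 [140 139 141 142 141 119  75  61  70 113 147 151 152 157 161]
 [139 137 131 126 115  86  61  59  68  99 127 129 128 136 148]
 [170 170 168 163 138  87  59  60  72 130 169 169 167 165 168]
 [217 217 217 208 168 104  62  61  82 162 211 210 206 204 204]
 [222 222 221 194 124  79  60  60  83 165 217 220 220 220 220]
 [222 222 220 189 116  74  59  61  84 166 219 223 223 223 223]
 [220 219 213 174 112  74  59  61  86 166 218 221 221 221 221]
 [217 215 187 131 102  73  59  63  91 165 214 218 218 218 218]
 [210 206 176 124  98  70  60  63  92 165 214 217 217 217 217]
 [183 175 160 132  97  64  58  64  89 159 205 211 212 211 210]
 [193 191 187 167 120  67  58  63  83 138 176 183 187 185 181]
 [207 206 205 192 147  74  59  64  86 148 191 195 195 194 193]
 [184 184 184 162 104  63  59  64  87 149 195 201 202 202 202]
 [141 139 144 130  88  61  58  64  80 128 164 170 169 169 173]
 [116 131 133 114  88  63  59  64  83 114 134 136 126 121 132]
 [112 132 148 141 102  68  61  80 123 152 155 141 113 109 121]
 [113 137 180 182 114  74  78 127 187 216 217 197 144 114 123]
 [112 137 184 188 123 108 136 186 220 224 224 220 184 120 131]
 [111 133 171 174 131 157 202 219 223 223 224 221 186 120 137]
 [102 117 125 123 122 167 210 218 221 222 222 214 171 118 136]]
[0.496  0.2014 0.108 ] [0.5039 0.1965 0.071 ]
[0.476  0.2017 0.108 ] [0.4831 0.1969 0.071 ]
cam [0. 0. 0.] [0.31886212 0.3093561  0.93091575]
```

```bash
python3 - <<'E'
from h import *
import pickle
a,b=pickle.load(open('v1.pkl','rb'))
th=np.radians(-2.6);ex=np.array([np.cos(th),np.sin(th),0]);ey=np.array([-np.sin(th),np.cos(th),0])
n,c,L,W=bar(b)
for v in(170,174):
    t=ray(b,291.6,v,.108);print(t,'case rel bar',(t-c)@ex,(t-c)@ey)
yf=(t-c)@ey
T=c+ex*.0285+ey*(yf-.011-.007);print('TCP start',T)
R=cv2.Rodrigues(manip.get_obs()['tcp_rot'])[0];ty=R[:,1];print('yaw tool y',np.degrees(np.arctan2(ty[1],ty[0])))
print('shift',T[:2]-manip.get_obs()['eef_pos'][:2])
E
```

```text
[0.48600486 0.19804643 0.108     ] case rel bar 0.0663674436104954 -0.00502717651457888
[0.47715096 0.19819514 0.108     ] case rel bar 0.0575159105755194 -0.005280256947727909
TCP start [0.44734839 0.18152992 0.086     ]
yaw tool y 64.28807953022996
shift [ 0.16562628 -0.4034324 ]
```

Request:
{"op": "arm_command", "data": {"linear": [[0.1,-0.2,0],[0.2,-0.4,0],[0.3,-0.6,0],[0.4,-0.8,0],[0.45,-0.9,0]], "turn": [-0.05,-0.1,-0.15,-0.2,-0.25], "jaw": [0,0,0,0,0], "force": 20}}

```text
t: 0.72
eef_pos: [0.3962, 0.3565, 0.2094]
tcp_rot: [1.83, 2.552, -0.002]
ft_force: [0.1, -0.3, 0.5]
grip_width: 0.501
grip_force: 0.0
```

Request:
{"op": "arm_command", "data": {"linear": [[0.07,-0.24,0],[0.14,-0.48,-0.05],[0.21,-0.72,-0.2],[0.212,-0.72,-0.3],[0.212,-0.72,-0.3]], "turn": [-0.04,-0.09,-0.122,-0.122,-0.122], "jaw": [0,0,0,0,0]}}

```text
t: 1.35
eef_pos: [0.4458, 0.1789, 0.1328]
tcp_rot: [-2.274, -2.165, 0.009]
ft_force: [0.3, 1.1, 0.4]
grip_width: 0.503
grip_force: 0.0
```

```bash
python3 - <<'E'
from h import *
import pickle
a=snap('scene');b=snap('top')
c=np.vstack([cv2.resize(s['frame'][y:y+90,x:x+170],None,fx=3.3,fy=3.3,interpolation=cv2.INTER_CUBIC) for s,x,y in((a,200,150),(b,200,145))])
cv2.imwrite('pics/c2.png',c[:,:,::-1])
o=manip.get_obs();R=cv2.Rodrigues(o['tcp_rot'])[0];ty=R[:,1];print(o['eef_pos'],np.degrees(np.arctan2(ty[1],ty[0])),R[:,2],o['ft_force'],o['grip_width'])
E
```

```text
[0.4475481  0.18172303 0.13488823] -2.5931920990925454 [-3.14810694e-05  7.87637430e-04 -9.99999689e-01] [ 0.16063443  0.41575639 -0.02881677] 0.4977640045555757
```

View pics/c2.png

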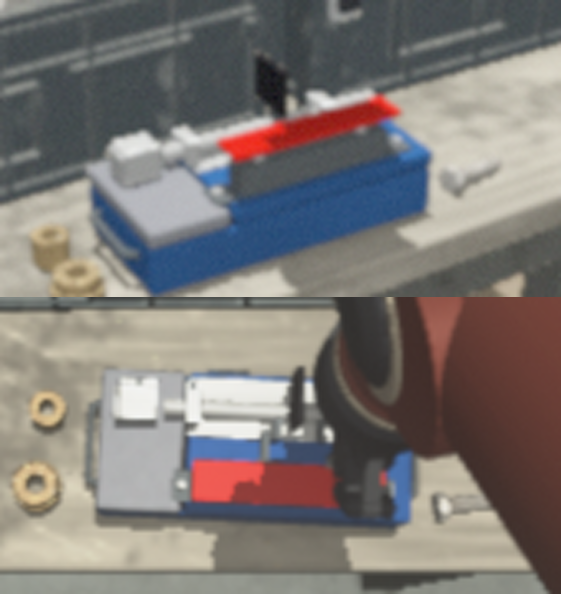

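The top crop shows the hand right of the tab with a finger over the red bar near (309,200). The scene crop shows only its shadow, so I'll check the projections.

```bash
python3 - <<'E'
from h import *
a=snap('scene');b=snap('top')
o=manip.get_obs();p=o['eef_pos'];ty=cv2.Rodrigues(o['tcp_rot'])[0][:,1]
for s in(a,b):
    f=192/np.tan(np.radians(s['fov_y'])/2);K=np.array([[f,0,s['cx']],[0,f,s['cy']],[0,0,1]])
    q=np.array([p-ty*.0285+[0,0,.005],p+ty*.0285+[0,0,.005],p])
    print(cv2.projectPoints(q,s['rvec'],s['tvec'],K,None)[0].reshape(-1,2).round(1))
c=cv2.resize(a['frame'][40:240,170:400],None,fx=3,fy=3,interpolation=cv2.INTER_CUBIC)[:600]
cv2.imwrite('pics/c3.png',c[:,:,::-1])
E
```

```text
[[302.5 162.7]
 [288.9 153.2]
 [295.5 159.9]]
[[301.2 198.5]
 [301.8 171.4]
 [301.1 185.3]]
```

View pics/c3.png

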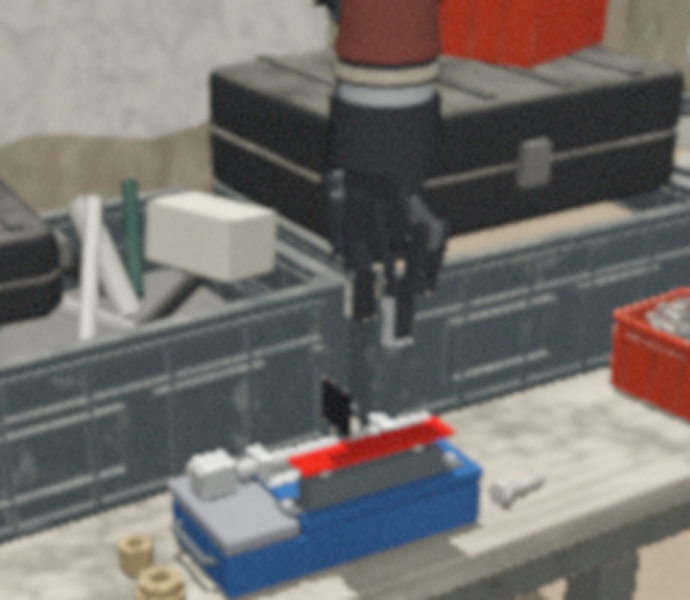

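Both fingertips are visible at about (302,153) and (290,145), in line with the bar and behind the tab and a bit higher than predicted. I'll go down with force feedback.

Request:
{"op": "arm_command", "data": {"linear": [[0,0,-0.06],[0,0,-0.12],[0,0,-0.16],[0,0,-0.16]], "turn": [0,0,0,0], "jaw": [0,0,0,0]}}

```text
t: 2.05
eef_pos: [0.4473, 0.1812, 0.0945]
tcp_rot: [-2.271, -2.17, 0.0]
ft_force: [0.3, -0.6, -0.5]
grip_width: 0.501
grip_force: 0.0
```

```bash
python3 - <<'E'
from h import *
a=snap('scene');b=snap('top')
c=np.vstack([cv2.resize(s['frame'][y:y+90,x:x+170],None,fx=3.3,fy=3.3,interpolation=cv2.INTER_CUBIC) for s,x,y in((a,220,130),(b,220,145))])
cv2.imwrite('pics/c4.png',c[:,:,::-1])
o=manip.get_obs();print(o['eef_pos'],o['ft_force'])
E
```

```text
[0.44787922 0.18105288 0.0950369 ] [ 0.28257944 -0.77518912  0.0644037 ]
```

View pics/c4.png

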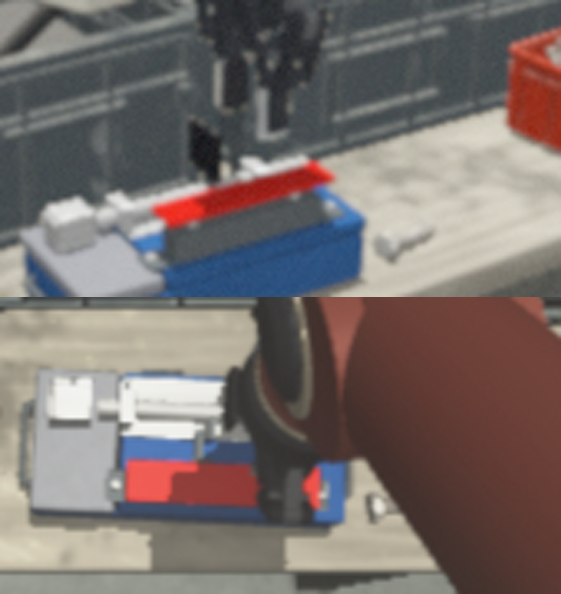

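The tips are still clear above: the front finger tip at about (303,171) is over the bar, which is at about (303,186). The rear finger is beside and right of the tab. I'll go on down.

Request:
{"op": "arm_command", "data": {"linear": [[0,0,-0.02],[0,0,-0.04],[0,0,-0.04]], "turn": [0,0,0], "jaw": [0,0,0]}}

```text
t: 2.52
eef_pos: [0.4472, 0.1805, 0.0841]
tcp_rot: [-2.272, -2.169, 0.001]
ft_force: [0.9, 0.3, -0.8]
grip_width: 0.501
grip_force: 0.0
```

Request:
{"op": "arm_command", "data": {"linear": [[0,0,-0.016],[0,0,-0.016]], "turn": [0,0], "jaw": [0,0]}}

```text
t: 2.78
eef_pos: [0.4473, 0.1805, 0.0802]
tcp_rot: [-2.272, -2.169, 0.001]
ft_force: [-0.0, 0.1, -0.5]
grip_width: 0.5
grip_force: 0.0
```

Request:
{"op": "arm_command", "data": {"linear": [[0,0,-0.012],[0,0,-0.012]], "turn": [0,0], "jaw": [0,0]}}

```text
t: 3.02
eef_pos: [0.4473, 0.1806, 0.0773]
tcp_rot: [-2.272, -2.169, 0.001]
ft_force: [0.1, 0.4, 0.7]
grip_width: 0.5
grip_force: 0.0
```

Request:
{"op": "arm_command", "data": {"linear": [[0,0,-0.008],[0,0,-0.008]], "turn": [0,0], "jaw": [0,0]}}

```text
t: 3.28
eef_pos: [0.4474, 0.1806, 0.0754]
tcp_rot: [-2.273, -2.169, 0.0]
ft_force: [-0.1, 0.7, 0.1]
grip_width: 0.503
grip_force: 0.0
```

```bash
python3 - <<'E'
from h import *
a=snap('scene');b=snap('top')
c=np.vstack([cv2.resize(s['frame'][y:y+90,x:x+120],None,fx=3.3,fy=3.3,interpolation=cv2.INTER_CUBIC) for s,x,y in((a,230,145),(b,230,145))])
cv2.imwrite('pics/c5.png',c[:,:,::-1])
o=manip.get_obs();print(o['eef_pos'],o['ft_force'])
E
```

```text
[0.44747197 0.1806073  0.07547485] [ 0.02548097 -0.31464291 -0.4824962 ]
```

View pics/c5.png

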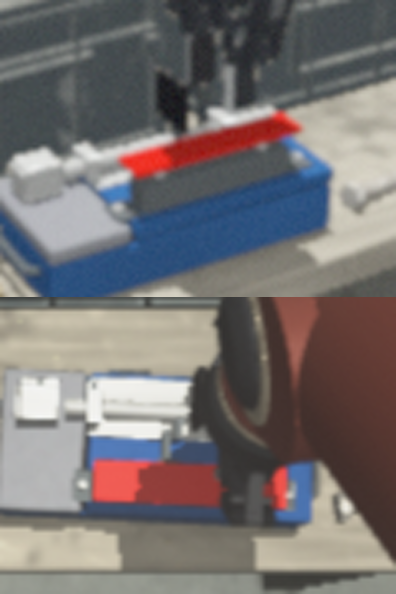

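The front finger's tip shows at about (302,178), just above the bar's far edge at (302,181). The hand has not touched yet. I'll check the tip's 3D position by ray and plane before going further.

```bash
python3 - <<'E'
from h import *
a=snap('scene')
f=192/np.tan(np.radians(a['fov_y'])/2);R=cv2.Rodrigues(a['rvec'])[0];c=-R.T@a['tvec'];print('cam',c)
for nm,(u,v) in dict(A135=(301.7,153.3),A095=(302.7,171.5),A075=(301.8,177.7),B135=(290,145)).items():
    d=R.T@np.array([(u-a['cx'])/f,(v-a['cy'])/f,1])
    print(nm,[(y,(c+d*(y-c[1])/d[1])[[0,2]].round(3)) for y in(.170,.180,.19)])
    print('   x-plane',[(x,(c+d*(x-c[0])/d[0])[1:].round(3)) for x in(.412,.419,.426,.469,.476,.483)])
K=np.array([[f,0,a['cx']],[0,f,a['cy']],[0,0,1]])
g=np.array([.4474,.1806,0]);ex=np.array([.999,-.0454,0]);ey=np.array([.0454,.999,0])
q=np.array([g+ex*i+ey*j+[0,0,.086] for i in(-.036,-.0213) for j in(-.011,.011)])
print(cv2.projectPoints(q,a['rvec'],a['tvec'],K,None)[0].reshape(-1,2).round(1))
cv2.imwrite('pics/c6.png',cv2.resize(a['frame'][145:205,250:330],None,fx=8,fy=8,interpolation=cv2.INTER_CUBIC)[:,:,::-1])
E
```

```text
cam [-0.29068165  0.6973974   0.55603703]
A135 [(0.17, array([0.442, 0.151])), (0.18, array([0.429, 0.158])), (0.19, array([0.415, 0.166]))]
   x-plane [(0.412, array([0.192, 0.168])), (0.419, array([0.187, 0.164])), (0.426, array([0.182, 0.16 ])), (0.469, array([0.151, 0.136])), (0.476, array([0.146, 0.132])), (0.483, array([0.141, 0.128]))]
A095 [(0.17, array([0.436, 0.109])), (0.18, array([0.423, 0.117])), (0.19, array([0.409, 0.125]))]
   x-plane [(0.412, array([0.188, 0.124])), (0.419, array([0.183, 0.119])), (0.426, array([0.178, 0.115])), (0.469, array([0.146, 0.088])), (0.476, array([0.141, 0.084])), (0.483, array([0.136, 0.08 ]))]
A075 [(0.17, array([0.439, 0.092])), (0.18, array([0.425, 0.101])), (0.19, array([0.411, 0.109]))]
   x-plane [(0.412, array([0.19 , 0.109])), (0.419, array([0.184, 0.104])), (0.426, array([0.179, 0.1  ])), (0.469, array([0.148, 0.073])), (0.476, array([0.143, 0.068])), (0.483, array([0.138, 0.064]))]
B135 [(0.17, array([0.489, 0.154])), (0.18, array([0.474, 0.161])), (0.19, array([0.459, 0.169]))]
   x-plane [(0.412, array([0.222, 0.193])), (0.419, array([0.217, 0.19 ])), (0.426, array([0.213, 0.186])), (0.469, array([0.184, 0.164])), (0.476, array([0.179, 0.16 ])), (0.483, array([0.174, 0.157]))]
[[308.5 185.1]
 [300.1 187.4]
 [304.9 182.4]
 [296.6 184.6]]
```

View pics/c6.png

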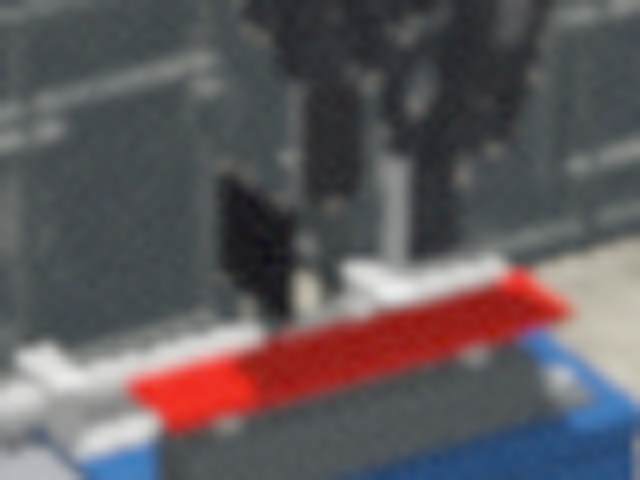

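Both finger tips are confirmed at about z = 0.10 (front tip x≈0.423, y≈0.18, above the bar; rear tip bottom at px (291,169), clear of the tab at (282,175)). They're simply higher than I assumed, so I'll go on down.

Request:
{"op": "arm_command", "data": {"linear": [[0,0,-0.016],[0,0,-0.032],[0,0,-0.032]], "turn": [0,0,0], "jaw": [0,0,0]}}

```text
t: 3.8
eef_pos: [0.4471, 0.1805, 0.0671]
tcp_rot: [-2.272, -2.169, 0.002]
ft_force: [-0.2, 0.7, -0.1]
grip_width: 0.502
grip_force: 0.0
```

Request:
{"op": "arm_command", "data": {"linear": [[0,0,-0.012],[0,0,-0.012]], "turn": [0,0], "jaw": [0,0]}}

```text
t: 4.05
eef_pos: [0.4473, 0.1805, 0.0643]
tcp_rot: [-2.272, -2.169, 0.001]
ft_force: [0.5, -0.7, -0.3]
grip_width: 0.501
grip_force: 0.0
```

Request:
{"op": "arm_command", "data": {"linear": [[0,0,-0.012],[0,0,-0.012]], "turn": [0,0], "jaw": [0,0]}}

```text
t: 4.3
eef_pos: [0.4477, 0.1807, 0.0616]
tcp_rot: [2.273, 2.169, 0.001]
ft_force: [0.4, 0.1, 2.5]
grip_width: 0.498
grip_force: 1.3
```

Request:
{"op": "arm_command", "data": {"linear": [[0,0,-0.012],[0,0,-0.012]], "turn": [0,0], "jaw": [0,0]}}

```text
t: 4.55
eef_pos: [0.4477, 0.1806, 0.0586]
tcp_rot: [2.273, 2.169, 0.001]
ft_force: [-0.1, -0.0, 4.2]
grip_width: 0.501
grip_force: 1.9
```

Request:
{"op": "arm_command", "data": {"linear": [[0,0,-0.012],[0,0,-0.012]], "turn": [0,0], "jaw": [0,0]}}

```text
t: 4.8
eef_pos: [0.4477, 0.1807, 0.0555]
tcp_rot: [2.273, 2.169, 0.001]
ft_force: [0.7, -0.7, 4.6]
grip_width: 0.498
grip_force: 2.5
```

Request:
{"op": "arm_command", "data": {"linear": [[0,0,-0.008],[0,0,-0.008]], "turn": [0,0], "jaw": [0,0]}}

```text
t: 5.05
eef_pos: [0.4477, 0.1806, 0.0543]
tcp_rot: [-2.273, -2.169, -0.001]
ft_force: [-1.2, -1.0, 10.6]
grip_width: 0.495
grip_force: 5.2
```

The catch is fully down (10.6 N, against its stop). Now I'll slide along the case's +y.

Request:
{"op": "arm_command", "data": {"linear": [[0.001,0.02,0],[0.002,0.04,0],[0.003,0.06,0],[0.004,0.08,0],[0.0045,0.1,0]], "turn": [0,0,0,0,0], "jaw": [0,0,0,0,0]}}

```text
t: 5.68
eef_pos: [0.4486, 0.1981, 0.0542]
tcp_rot: [2.274, 2.16, -0.011]
ft_force: [-2.0, -12.5, 15.2]
grip_width: 0.499
grip_force: 7.8
```

Request:
{"op": "arm_command", "data": {"linear": [[0,0,0],[0,0,0]], "turn": [0,0], "jaw": [0,0]}}

```text
t: 5.92
eef_pos: [0.4486, 0.1991, 0.0542]
tcp_rot: [2.273, 2.162, -0.01]
ft_force: [-1.6, -11.2, 15.3]
grip_width: 0.499
grip_force: 7.1
```

```bash
python3 - <<'E'
from h import *
a=snap('scene');b=snap('top')
o=manip.get_obs();R=cv2.Rodrigues(o['tcp_rot'])[0];ty=R[:,1];print(o['eef_pos'],np.degrees(np.arctan2(ty[1],ty[0])),R[:,2],o['ft_force'],o['torque'])
c=np.hstack([cv2.resize(s['frame'][y:y+60,x:x+80],None,fx=5,fy=5,interpolation=cv2.INTER_CUBIC) for s,x,y in((a,245,150),(b,230,160))])
cv2.imwrite('pics/c7.png',c[:,:,::-1])
E
```

```text
[0.44865682 0.1990733  0.05423493] -2.867130414774303 [-0.0014029  -0.00745203 -0.99997125] [ -0.19991458 -10.4849116   13.82402777] [-2.40909939  0.47012026  0.28520061]
```

View pics/c7.png

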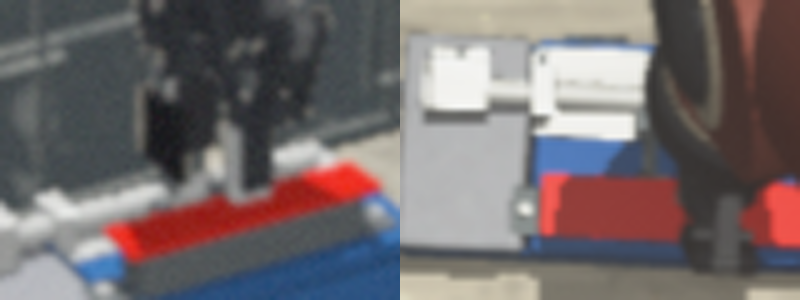

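The tab has moved left by about 12 mm (left edge from px 277 to 272), with the bar held under the front finger. The lag is just compliance against friction, so I'll continue.

Request:
{"op": "arm_command", "data": {"linear": [[0.001,0.02,0],[0.002,0.04,0],[0.003,0.06,0],[0.004,0.08,0],[0.0045,0.1,0]], "turn": [0,0,0,0,0], "jaw": [0,0,0,0,0]}}

```text
t: 6.65
eef_pos: [0.4497, 0.2233, 0.0542]
tcp_rot: [2.274, 2.161, -0.012]
ft_force: [-1.1, -12.0, 14.3]
grip_width: 0.499
grip_force: 7.5
```

Request:
{"op": "arm_command", "data": {"linear": [[0.0008,0.016,0],[0.0015,0.032,0],[0.002,0.048,0],[0.002,0.048,0]], "turn": [0,0,0,0], "jaw": [0,0,0,0]}}

```text
t: 7.15
eef_pos: [0.4502, 0.2355, 0.0542]
tcp_rot: [2.274, 2.16, -0.011]
ft_force: [-1.0, -11.5, 14.2]
grip_width: 0.501
grip_force: 8.4
```

Request:
{"op": "arm_command", "data": {"linear": [[0.0004,0.008,0],[0.0008,0.016,0],[0.0008,0.016,0]], "turn": [0,0,0], "jaw": [0,0,0]}}

```text
t: 7.52
eef_pos: [0.4502, 0.2354, 0.0542]
tcp_rot: [2.276, 2.155, -0.018]
ft_force: [-3.1, -18.1, 17.6]
grip_width: 0.502
grip_force: 9.9
```

Request:
{"op": "arm_command", "data": {"linear": [[0.0004,0.008,0],[0.0008,0.016,0],[0.0008,0.016,0]], "turn": [0,0,0], "jaw": [0,0,0]}}

```text
t: 7.9
eef_pos: [0.4501, 0.2356, 0.0542]
tcp_rot: [2.28, 2.148, -0.025]
ft_force: [-2.7, -23.1, 20.5]
grip_width: 0.5
grip_force: 13.1
```

The finger has come up against a hard stop after about 55 mm of hand travel. I'll check with a look before releasing.

```bash
python3 - <<'E'
from h import *
a=snap('scene');b=snap('top')
c=np.hstack([cv2.resize(s['frame'][y:y+60,x:x+80],None,fx=5,fy=5,interpolation=cv2.INTER_CUBIC) for s,x,y in((a,225,155),(b,220,155))])
cv2.imwrite('pics/c8.png',c[:,:,::-1])
f=192/np.tan(np.radians(a['fov_y'])/2);K=np.array([[f,0,a['cx']],[0,f,a['cy']],[0,0,1]])
g=np.array([.4199,.2061,0]);ex=np.array([.999,-.0454,0]);ey=np.array([.0454,.999,0])
for y in(.0008,.0418+.006,.0388):  # +y face of tab, at start / now
    q=np.array([g+ex*i+ey*y+[0,0,.108] for i in(.037,.077)])
    for s,n,o in((a,'scene',(225,155)),(b,'top',(220,155))):
        f=192/np.tan(np.radians(s['fov_y'])/2);K=np.array([[f,0,s['cx']],[0,f,s['cy']],[0,0,1]])
        print(n,y,((cv2.projectPoints(q,s['rvec'],s['tvec'],K,None)[0].reshape(-1,2)-o)*5).round(0).tolist())
E
```

```text
scene 0.0008 [[298.0, 85.0], [254.0, 51.0]]
top 0.0008 [[343.0, 141.0], [345.0, 50.0]]
scene 0.047799999999999995 [[205.0, 109.0], [163.0, 73.0]]
top 0.047799999999999995 [[234.0, 136.0], [238.0, 45.0]]
scene 0.0388 [[223.0, 104.0], [181.0, 69.0]]
top 0.0388 [[255.0, 137.0], [258.0, 46.0]]
```

View pics/c8.png

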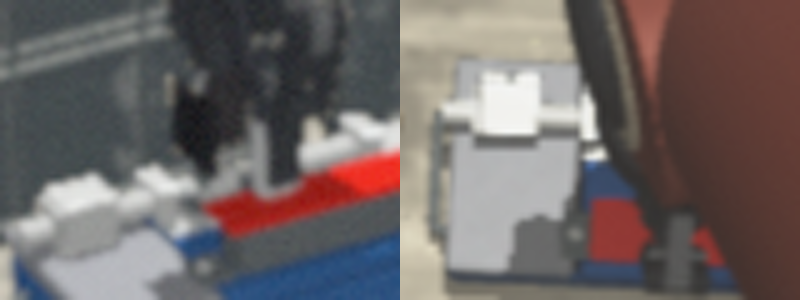

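The rod now goes through the keeper and sticks out on the far side at crop (445,110). The tab shifted 92 crop px, against 92 expected for a 47 mm travel from the start, which fits a home stop with the bolt starting near 4 mm. I'll give one last small push, then ease off and lift.

Request:
{"op": "arm_command", "data": {"linear": [[0.0004,0.01,0],[0.0008,0.02,0],[0.0008,0.02,0]], "turn": [0,0,0], "jaw": [0,0,0]}}

```text
t: 8.38
eef_pos: [0.45, 0.2357, 0.0543]
tcp_rot: [2.283, 2.141, -0.033]
ft_force: [-4.6, -31.1, 24.0]
grip_width: 0.5
grip_force: 16.3
```

Request:
{"op": "arm_command", "data": {"linear": [[-0.001,-0.03,0],[-0.002,-0.06,0],[-0.003,-0.08,0],[-0.003,-0.08,0]], "turn": [0,0,0,0], "jaw": [0,0,0,0]}}

```text
t: 8.88
eef_pos: [0.4504, 0.2358, 0.0544]
tcp_rot: [-2.275, -2.165, -0.002]
ft_force: [-1.5, -1.0, 9.7]
grip_width: 0.504
grip_force: 7.6
```

Solid stop confirmed, and the sideways force is gone. Moving back slightly off the tab, then straight up.

Request:
{"op": "arm_command", "data": {"linear": [[-0.0004,-0.016,0],[-0.001,-0.024,0.01],[-0.001,-0.024,0.05],[-0.001,-0.024,0.12],[-0.001,-0.024,0.2]], "turn": [0,0,0,0,0], "jaw": [0,0,0,0,0]}}

```text
t: 9.5
eef_pos: [0.4488, 0.2282, 0.1034]
tcp_rot: [2.273, 2.168, -0.006]
ft_force: [0.0, 0.9, 0.1]
grip_width: 0.5
grip_force: 0.0
```

Request:
{"op": "arm_command", "data": {"linear": [[0,0,0.15],[0,0,0.3],[0,-0.2,0.4],[0,-0.4,0.4],[0,-0.6,0.4]], "turn": [0,0,0,0,0], "jaw": [0,0,0,0,0]}}

```text
t: 10.12
eef_pos: [0.4488, 0.0773, 0.2036]
tcp_rot: [2.273, 2.169, -0.002]
ft_force: [-0.1, -0.3, 0.1]
grip_width: 0.504
grip_force: 0.0
```

```bash
python3 - <<'E'
from h import *
a=snap('scene');b=snap('top');print(manip.get_obs()['eef_pos'],manip.get_obs()['ft_force'])
# black tab in scene: dark columns near expected spot ; red bar area in scene
f=a['frame'];g=f.max(2)
print(g[168:190:2,255:275])
m=((f[...,0]>130)&(f[...,1]<70)&(f[...,2]<80)).astype(np.uint8);k=np.zeros_like(m);k[165:210,245:335]=1
print(cv2.minAreaRect(cv2.findNonZero(m*k)))
t=b['frame'].max(2);print(t[164:184:2,258:282])
E
```

```text
[0.4485415  0.07198855 0.20365529] [ 0.29090771 -1.05562353 -0.03410151]
[[ 84  84  77  79  80  78  81  79  79  80  76  79  80  78  78  79  78  76
   81  84]
 [ 86  84  82  81  75  69  74  82  80  78  78  80  78  78  76  82  77  79
   82  87]
 [ 88  85  84 104  94  59  52  74  85  88  79  78  80  79  79  74  78  77
   79  82]
 [ 93  88  88 103  87  53  31  39  51  63  65  74  76  80  76  76  79  79
   80  81]
 [ 87  84  80  76  64  37  36  32  29  40  40  49  60  73  80  81  78  76
   79  83]
 [ 79  80  85  80  61  40  28  33  32  34  32  33  52  61  76  81  80  76
   80  85]
 [ 81  83  82  76  61  38  32  32  33  34  33  30  46  66  82  79  80  80
   79  82]
 [ 76  79  79  75  57  39  34  28  32  31  32  35  49  66  77  80  77  79
   77  83]
 [ 80  76  80  82  82  75  51  38  32  25  33  34  43  69  79  88  91 100
  104 112]
 [ 82  80  81  80  83  86  77  62  47  32  35  32  52  96 120 127 125 134
  140 143]
 [176 169 132 103 103 108 113 109  92  64  49  39  55 113 166 192 199 204
  211 215]]
((293.16351318359375, 189.03720092773438), (7.653390407562256, 52.9498176574707), 73.072486
[... 319 characters left out ...]
00 221 226 226 226 225 222 184  94  64  85 172 224 227 222 216 214
  212 208 201 197 195 194]
 [173 209 231 232 232 232 231 207 128  72  65  92 179 228 231 230 230 230
  230 230 230 230 229 229]
 [230 232 226 220 227 228 226 196 115  69  64  92 175 224 227 227 226 227
  226 226 227 226 226 226]
 [233 232 215 182 195 191 172 137  91  63  65  92 168 216 219 219 220 219
  219 218 218 217 217 217]
 [233 233 221 203 215 216 213 178 103  64  66  92 158 203 206 206 207 206
  205 204 204 203 203 202]
 [234 234 216 157 142 142 146 134  91  63  67  94 140 169 174 176 177 177
  180 184 188 189 191 193]
 [221 225 225 197 131 125 123 114  89  63  74 125 164 169 168 164 146 125
  140 155 146 126 124 125]]
```

The catch is back up (bar centre at px 293.2,189.0, as at the start). The tab has moved 22 px × 2.21 mm ≈ 48.6 mm from a slightly advanced start, to its stop. Handing in.

```bash
python3 -c "
from workcell import manip;print(manip.finish_job())"
```

```text
the job is handed in; nothing more can be done
None
```

The lid looks locked and the job is handed in: the bolt went to a hard stop with its rod through the keeper, the catch sprang back to its starting height, and the hand is clear; the hand-in gave no verdict.

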